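# Lock the blister pack into the packing jig

## Robot

A 7-joint arm with a two-finger parallel gripper is mounted at the origin on the work surface. World frame = base frame: x ahead of the robot, y to its left, z up, the work surface at z = 0. Lengths are in m, angles in degrees, forces in N, time in s.
With the tool pointing down it reaches from about 0.425 to 0.875 m from the base axis. Payload 8.4 kg.
Tool frame: the origin (TCP) lies between the finger pads; the fingertips stand 8 mm ahead of it and the grasp point (between the pads) lies 11 mm behind it; x points along the fingers, z is the direction in which the jaws open and shut, and the axes are right-handed (so a half turn about x gives the same grasp; the last joint's range is limited). The gripper opens to 85 mm and grips with 20 to 120 N. Pads are 22 mm wide; open, the fingers measure 114 mm over their backs; the gripper's body (76 mm by 85 mm) begins 54 mm behind the grasp point. The pads swing forward as they close: fully open they stand 13 mm farther back than shut.
Start: joints at [70.863, 19.091, 2.286, 83.961, -0.768, 76.965, -3.352], TCP at [0.151, -0.632, 0.239] pointing down, gripper open.
Joint ranges: [-147.57, 147.57], [-21.85, 119.76], [-74.77, 79.35], [14.55, 137.4], [-85.83, 265.84], [4.83, 119.75], [-152.11, 152.11]. Speed limits (degrees/s): [127.2, 127.2, 159.86, 159.86, 180, 180, 180].

## Interface

Orientations are given as a 3x3 rotation matrix whose columns are the frame's x, y, z axes.
In Python, from bench import env gives the robot as it stands. The module is installed in compiled form; this text tells all that it offers.
- The arm moves only by the tool send_rows, never from a script. Its argument "deltas" is a list of rows, each a list of 2 entries, a list of its own where there are three numbers: the shift along the tool's x, y, z in cm, then the turn about the tool's x in degrees. A call has 1 to 12 rows; each row shifts and turns the commanded pose from where the row before left it, along the tool's axes as they then stand; what a row does not reach is not made up. A row lasts 1/8 s, in which the tool goes at most 62.5 mm and 10.7 degrees, less where a joint would pass 70% of its speed; a pose out of reach is approached as far as the arm can. A call with a gripper value outside its range is refused whole. "hand" is the closure, from -1 (fully open) to 1 (shut), so that 0 is half open, set as the call begins (left out, the last holds). The fingers move at their own pace and stop on an object; "grip_force" is the grip in N (left out, the last holds). Time passes only in rows, so rows that do not move let the fingers close. It gives the time, the measured TCP pose, the force and the opening at its end, in the units of the state.
- env.read_state(): the state, without advancing time (a new reading comes with each control period).
- env.grab_frame(name): name is "side" or "top"; returns (picture, depth): 384x512x3 uint8, blue, green, red; 384x512 float32, m along the optical axis (not along the pixel's ray), 0 where there is no reading.
- env.camera_model(name): a dict with "mtx" (3x3 intrinsics, pixels), "T" (4x4, takes a point from camera to world coordinates). Camera axes: x right, y down, z forward; pixel columns grow to the right and rows downward; lengths in m; the calibration is good to about 2 mm. A picture is of the moment at which its call begins. camera_model takes no time and is no camera call.
- env.job_done(): hands the job in, once; it reports no verdict.
The state is a dict: "time_s": time; "q": joint angles; "dq": joint speeds; "effort": joint torques, N m; "tool_pos": TCP position; "eef_rot": TCP orientation; "force": force on the tool from outside, world axes, zero at the start; "torque": the same for the moment, N m; "opening": finger opening in m.
Only numpy, scipy, OpenCV 4.12 (cv2) and the standard library are available. Lean on these libraries where they do the work, as an engineer would, in place of code of your own. Each camera call takes 0.05 s, during which the arm holds its last target.

## Task

Two hold-down jigs stand on the packing bench; only one has a clear blister pack in its nest. Slowly turn that jig's black knob clockwise (seen from above) until you feel it ride over a hump and drop into its notch, with the steel finger pointing straight across the pack, then let go. Leave the pack lying in its nest and do not turn the knob of the empty jig.

Things in the scene. Friction and masses are not known exactly. Their poses are not given: they have to be found in the camera images.
- jig_knob_grip (a point): Grip point of the LOADED jig's knob: an upright black bar 46 mm long, 14 wide, 34 high, on a round metal skirt 56 mm across. The point lies on the vertical turning axis, half-way up the bar, 77 mm above the bench. x axis: level, along the bar, towards the tip of the flat steel finger that sticks out 80 mm (89 with its round tip) from the axis below the bar. Skirt and finger tops lie 17 mm or more below this point.
- jig_knob (a joint): Angle of the loaded jig's knob, rad, growing clockwise seen from above; starts at 0 to 0.5. It turns lightly (about 0.03 N m) up to 1.0, then a spring hump resists with up to about 0.3 N m, its top at 1.20; past it the torque dips below zero and the knob is drawn into its notch at 1.40, where the finger points at the pack's centre. A second rise and an end stop at 1.58 follow. Let go past 1.25 it settles in the notch.
- pack_centre (a point): Centre of the clear blister pack in the loaded jig's nest, 100 mm from that knob's axis: white card 96 x 78 mm with a clear dome, 19 mm high in all, top 45 mm above the bench. The jig under it is a fixed aluminium block 210 x 124 x 26 mm with white nest walls up to 38 mm high. x axis: level, along the jig, away from its knob.
- spare_knob_tip (a point): Tip of the steel finger of the EMPTY jig's knob, 80 mm from its turning axis and 54 mm above the bench. That jig is identical but has no pack in its nest. Leave it alone.

How it is judged:
By the outcome, as a careful person would: the job done as asked, in the order asked, and still so for the second after the job is handed in, with the robot touching nothing.
It also fails if it takes over 56 s, if anything falls off the work surface, if the arm or the gripper's body presses on something with over 40 N, if the wrist force passes 120 N, or if a joint passes its speed limit or range.

## Working session

There is one attempt and no reset: what is moved stays moved. The work goes in short steps, Python scripts to look and compute and a tool call to move; the robot and the scene stay as the last step left them, time stands still between calls to the robot, and variables do not carry over. Pictures are saved under pics/ and viewed, and the job is handed in when it is done.

Besides the shell and the picture viewer there is one more tool, called after "Call:" as name(argument=value, ...), one argument or row to a line, values as JSON. send_rows: Moves the arm, as the interface text tells. Its arguments: {"type":"object","properties":{"deltas":{"type":"array","items":{"type":"array"}},"hand":{"type":"number"},"grip_force":{"type":"number"}},"required":["deltas"]}

```bash
mkdir -p pics
python3 - <<'E'
from bench import env
import cv2,numpy as np
s=env.read_state()
for k,v in s.items(): print(k,np.round(v,4).tolist())
for n in("top","side"):
    p,d=env.grab_frame(n); cv2.imwrite(f"pics/{n}0.png",p); np.save(f"{n}0.npy",d)
    c=env.camera_model(n); print(n,np.round(c["mtx"],2).tolist(),np.round(c["T"],4).tolist())
E
```

```text
time_s 0.0
q [70.8634, 19.1312, 2.2834, 84.0096, -0.7677, 76.965, -3.3504]
dq [0.0495, -0.0168, -0.0435, -0.0133, 0.0415, 0.0395, -0.0283]
effort [-0.0, -65.8561, 1.3654, -40.5549, 0.0168, 0.0127, -0.0001]
tool_pos [0.1511, -0.6318, 0.2384]
eef_rot [[-0.0005, 0.9726, 0.2327], [0.0015, 0.2327, -0.9726], [-1.0, -0.0001, -0.0016]]
force [-0.8046, 0.1382, -1.0016]
torque [0.0016, 0.0318, -0.0115]
opening 0.0851
top [[440.76, 0.0, 254.66], [0.0, 440.76, 189.19], [0.0, 0.0, 1.0]] [[-0.0241, -0.9837, 0.1782, 0.4253], [-0.9995, 0.027, 0.0141, 0.0214], [-0.0187, -0.1777, -0.9839, 1.0048], [0.0, 0.0, 0.0, 1.0]]
side [[377.98, 0.0, 257.91], [0.0, 377.98, 195.34], [0.0, 0.0, 1.0]] [[0.9985, -0.0457, 0.0303, 0.5454], [-0.0543, -0.7486, 0.6608, -0.5104], [-0.0075, -0.6614, -0.75, 0.6961], [0.0, 0.0, 0.0, 1.0]]
```

View pics/top0.png

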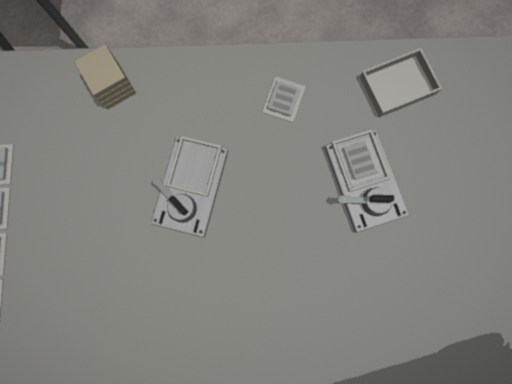

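View pics/side0.png

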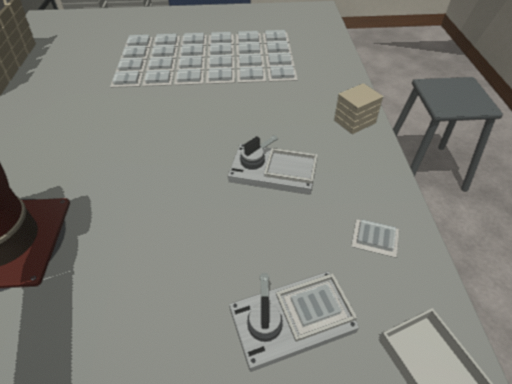

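The top view shows the loaded jig on the right (knob about 378,201, pack about 360,160) and the empty one on the left. I'll zoom in to measure it.

```bash
cat > h.py <<'E'
import numpy as np,cv2
from bench import env
def ray(n,u,v,z):
    c=env.camera_model(n);T=c["T"];d=T[:3,:3]@np.linalg.inv(c["mtx"])@[u,v,1.]
    return T[:3,3]+d*(z-T[2,3])/d[2]
def proj(n,P):
    c=env.camera_model(n);T=c["T"];p=c["mtx"]@(T[:3,:3].T@(np.array(P)-T[:3,3]));return p[:2]/p[2]
def cloud(n,d):
    c=env.camera_model(n);v,u=np.mgrid[:384,:512];p=np.stack([u,v,np.ones_like(u)],-1)@np.linalg.inv(c["mtx"]).T*d[...,None]
    return p@c["T"][:3,:3].T+c["T"][:3,3]
E
python3 - <<'E'
from h import *
a=cv2.imread("pics/top0.png")[120:240,315:415]; a=cv2.resize(a,None,fx=5,fy=5,interpolation=cv2.INTER_CUBIC);cv2.imwrite("pics/tz.png",a)
a=cv2.imread("pics/side0.png")[264:370,222:366]; a=cv2.resize(a,None,fx=5,fy=5,interpolation=cv2.INTER_CUBIC);cv2.imwrite("pics/sz.png",a)
for n in("top","side"):
    im=cv2.imread(f"pics/{n}0.png");P=cloud(n,np.load(f"{n}0.npy"))
    lo=ray(n,*( (378,201) if n=="top" else (265,312)),.077);print(n,lo)
    m=(abs(P[...,0]-lo[0])<.05)&(abs(P[...,1]-lo[1])<.05)&(P[...,2]>.075)&(P[...,2]<.11)&(im.max(2)<60)
    q=P[m];print(m.sum(),q.mean(0),q.min(0),q.max(0))
    if n: 
        t=P[(abs(P[...,0]-lo[0])<.05)&(abs(P[...,1]-lo[1])<.05)&(P[...,2]>.085)&(P[...,2]<.11)]
        print("bartop",len(t),t.mean(0),cv2.minAreaRect((t[:,:2]*1000).astype(np.float32)))
E
```

```text
top [ 0.56076292 -0.22594655  0.077     ]
132 [ 0.56360738 -0.22867161  0.09277518] [ 0.5575334  -0.25158555  0.07676676] [ 0.56982562 -0.20894376  0.09766577]
bartop 157 [ 0.56449302 -0.23089137  0.09332287] ((564.56494140625, -231.02842712402344), (44.3558235168457, 13.273133277893066), 88.2533950805664)
side [ 0.5680856  -0.23224371  0.077     ]
188 [ 0.56711016 -0.23818789  0.09262691] [ 0.56144299 -0.2567529   0.07512363] [ 0.57320052 -0.21226818  0.09614976]
bartop 228 [ 0.5665105  -0.2350384   0.09341442] ((566.135498046875, -233.3257293701172), (46.70646667480469, 13.75201416015625), 85.97533416748047)
```

View pics/tz.png

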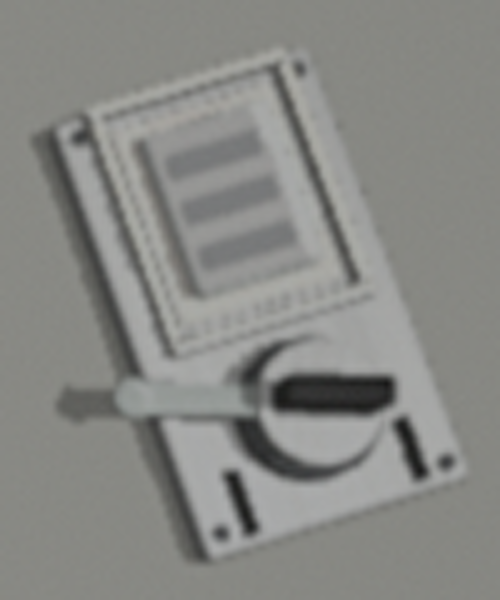

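View pics/sz.png

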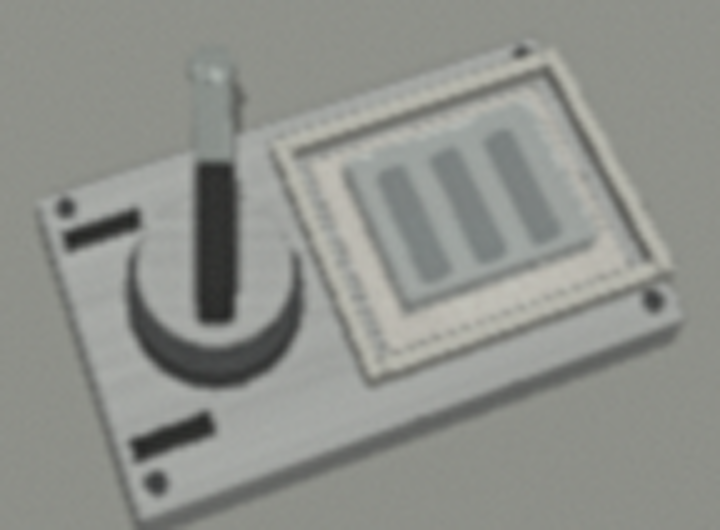

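Run:
```python
from h import *
A=np.array([.5653,-.2322])
for n,px in(("top",(315+132/5,120+396/5)),("side",(222+213/5,264+70/5))):
    t=ray(n,*px,.054);d=t[:2]-A;print(n,"tip",t,np.hypot(*d),np.degrees(np.arctan2(d[1],d[0])))
# pack: nest outer corners top view, z=.038
for n,off,c in(("top",(315,120),[(90,110),(288,52),(372,292),(178,355)]),("side",(222,264),[(275,145),(548,52),(668,270),(375,380)])):
    W=np.array([ray(n,off[0]+x/5,off[1]+y/5,.038)[:2] for x,y in c]);ce=W.mean(0);d=ce-A
    print(n,ce,np.hypot(*d),"yaw",np.degrees(np.arctan2(d[1],d[0])))
    e=[W[(i+1)%4]-W[i] for i in range(4)];print(np.degrees([np.arctan2(v[1],v[0])%(np.pi/2) for v in e]))
s=env.read_state();R=np.array(s["eef_rot"]);print("shift cm",R.T@(np.r_[A,.24]-s["tool_pos"])*100)
```

```text
top tip [ 0.57021015 -0.15317598  0.054     ] 0.07917642352966041 86.44450027322323
side tip [ 0.57268269 -0.15436599  0.054     ] 0.0781833542932337 84.58160867244015
top [ 0.6600019  -0.20595633] 0.09827095353616955 yaw 15.489049386871699
[15.11585585 14.6117036  16.54964678 16.02278302]
side [ 0.66314105 -0.20698724] 0.10103738827235693 yaw 14.450231459103875
[16.77052614 16.62852695 16.80351254 16.57400522]
shift cm [ -0.11161548  49.57775725 -29.22383461]
```

Call:
send_rows(
  deltas=[
    [[0, 4.1, -2.4], 0],
    [[0, 4.1, -2.4], 0],
    [[0, 4.1, -2.4], 0],
    [[0, 4.1, -2.4], 0],
    [[0, 4.1, -2.4], 0],
    [[0, 4.1, -2.4], 0],
    [[0, 4.1, -2.4], 0],
    [[0, 4.1, -2.4], 0],
    [[0, 4.1, -2.4], 0],
    [[0, 4.1, -2.4], 0],
    [[0, 4.1, -2.4], 0],
    [[0, 4.1, -2.4], 0],
  ],
  hand=-0.3,
)

```text
time_s: 1.6
tool_pos: [0.5635, -0.2365, 0.239]
eef_rot: [[-0.0, 0.973, 0.232], [0.0, 0.232, -0.973], [-1.0, -0.0, -0.0]]
force: [0.8, -0.1, -0.1]
opening: 0.0555
```

Call:
send_rows(
  deltas=[
    [[0, 0, 0], -9.1],
    [[0, 0, 0], -9.1],
    [[0, 0, 0], -9.1],
    [[0, 0, 0], -9.1],
    [[0, 0, 0], -9.1],
    [[0, 0, 0], -9.1],
    [[0, 0, 0], -9.1],
    [[0, 0, 0], -9.1],
    [[0, 0, 0], 0],
    [[0, 0, 0], 0],
  ],
)

```text
time_s: 2.85
tool_pos: [0.5626, -0.2376, 0.2391]
eef_rot: [[-0.0, 0.069, 0.998], [0.0, 0.998, -0.069], [-1.0, 0.0, -0.0]]
force: [-0.8, -0.8, -0.1]
opening: 0.0555
```

Run:
```python
from h import *
s=env.read_state();R=np.array(s["eef_rot"]);print(R.round(3),s["tool_pos"],s["q"],s["opening"],s["time_s"])
print("zyaw",np.degrees(np.arctan2(R[1,2],R[0,2])))
print("shift cm",R.T@(np.r_[.5653,-.2325,.11]-s["tool_pos"])*100)
for n in("top","side"):
    p,d=env.grab_frame(n); cv2.imwrite(f"pics/{n}1.png",p)
```

```text
[[-0.     0.069  0.998]
 [ 0.     0.998 -0.069]
 [-1.     0.    -0.   ]] [ 0.56259697 -0.23762772  0.23911301] [ 40.83623735  16.77631504 -27.22668547  88.50168492   7.79348527
  76.6331358    8.83813317] 0.05546359032772185 2.85
zyaw -3.9572021142865115
shift cm [12.91132375  0.52773763  0.23856732]
```

View pics/side1.png

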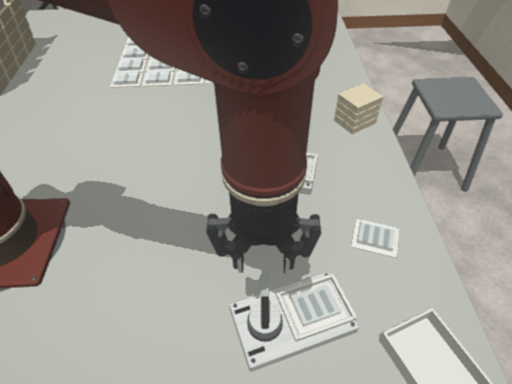

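The gripper is above the knob with the jaws open across the bar. I'll come down to just above the bar and check.

Call:
send_rows(
  deltas=[
    [[2.2, 0.1, 0.04], 0],
    [[2.2, 0.1, 0.04], 0],
    [[2.2, 0.1, 0.04], 0],
    [[2.2, 0.1, 0.04], 0],
    [[2.1, 0.1, 0.04], 0],
    [[2.0, 0.03, 0.04], 0],
    [[0, 0, 0], 0],
  ],
)

```text
time_s: 3.82
tool_pos: [0.5645, -0.2321, 0.1087]
eef_rot: [[-0.003, 0.066, 0.998], [0.001, 0.998, -0.066], [-1.0, 0.001, -0.003]]
force: [0.3, -0.0, 0.7]
opening: 0.0558
```

Run:
```python
from h import *
for n in("top","side"):
    p,d=env.grab_frame(n); cv2.imwrite(f"pics/{n}2.png",p)
    s=env.read_state();print(s["tool_pos"],proj(n,s["tool_pos"]))
a=cv2.imread("pics/side2.png")[204:364,172:372];b=cv2.imread("pics/top2.png")[120:280,300:500]
cv2.imwrite("pics/z2.png",np.vstack([cv2.resize(a,None,fx=2.5,fy=1.8 if 0 else 2.5)[:300],cv2.resize(b,None,fx=2.5,fy=2.5)[:300]]) if 0 else np.hstack([cv2.resize(a,(400,320)),cv2.resize(b,(400,320))]))
```

```text
[ 0.56520089 -0.2323462   0.10991707] [385.10706548 196.33733764]
[ 0.56574363 -0.23250715  0.11078067] [263.72660131 303.42096286]
```

View pics/z2.png

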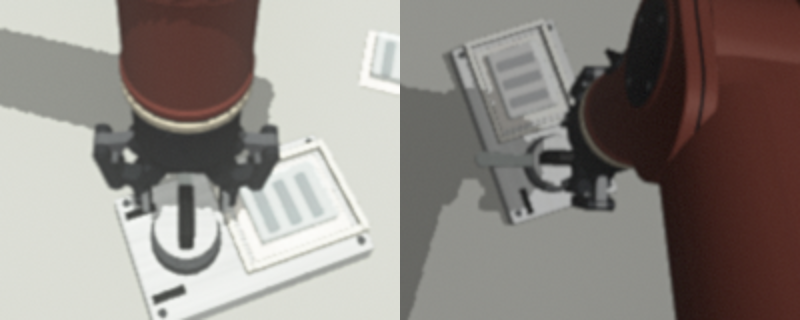

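Call:
send_rows(
  deltas=[
    [[1.0, 0, 0], 0],
    [[1.0, 0, 0], 0],
    [[0.8, 0, 0], 0],
    [[0.8, 0, 0], 0],
    [[0, 0, 0], 0],
    [[0, 0, 0], 0],
    [[0, 0, 0], 0],
  ],
)

```text
time_s: 4.8
tool_pos: [0.5657, -0.2325, 0.0747]
eef_rot: [[0.001, 0.065, 0.998], [-0.0, 0.998, -0.065], [-1.0, -0.0, 0.001]]
force: [0.9, -0.7, 0.4]
opening: 0.0554
```

Call:
send_rows(
  deltas=[
    [[0, 0, 0], 0],
    [[0, 0, 0], 0],
    [[0, 0, 0], 0],
    [[0, 0, 0], 0],
    [[0, 0, 0], 0],
    [[0, 0, 0], 0],
    [[0, 0, 0], 0],
    [[0, 0, 0], 0],
    [[0, 0, 0], 0],
    [[0, 0, 0], 0],
  ],
  hand=1,
  grip_force=40,
)

```text
time_s: 6.05
tool_pos: [0.5657, -0.2325, 0.0745]
eef_rot: [[0.0, 0.065, 0.998], [-0.0, 0.998, -0.065], [-1.0, -0.0, 0.0]]
force: [0.4, 0.1, 4.3]
opening: 0.0133
```

Run:
```python
from h import *
s=env.read_state();print({k:np.round(s[k],4).tolist() for k in("time_s","tool_pos","force","torque","opening")})
p,d=env.grab_frame("side"); cv2.imwrite("pics/s3.png",cv2.resize(p[204:364,172:372],(800,600)))
```

```text
{'time_s': 6.05, 'tool_pos': [0.5657, -0.2325, 0.0745], 'force': [0.3779, 0.1334, 4.2575], 'torque': [-0.0364, -0.1895, -0.0319], 'opening': 0.0133}
```

View pics/s3.png

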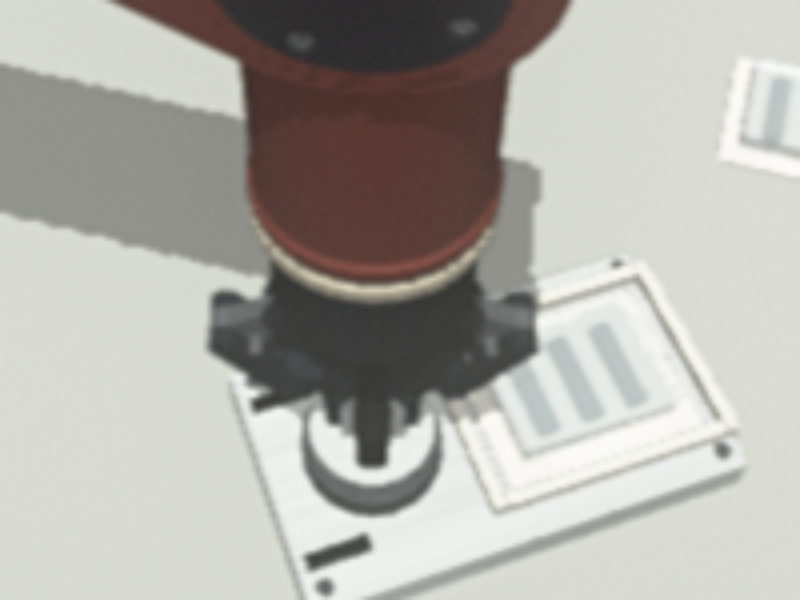

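Call:
send_rows(
  deltas=[
    [[0, 0, 0], 2],
    [[0, 0, 0], 2],
    [[0, 0, 0], 2],
    [[0, 0, 0], 2],
    [[0, 0, 0], 2],
    [[0, 0, 0], 2],
    [[0, 0, 0], 2],
    [[0, 0, 0], 2],
    [[0, 0, 0], 2],
    [[0, 0, 0], 2],
    [[0, 0, 0], 0],
    [[0, 0, 0], 0],
  ],
  grip_force=60,
)

```text
time_s: 7.6
tool_pos: [0.5657, -0.2325, 0.0746]
eef_rot: [[0.001, 0.403, 0.915], [-0.0, 0.915, -0.403], [-1.0, 0.0, 0.001]]
force: [0.7, 0.2, 4.8]
opening: 0.0125
```

```bash
cat > st.py <<'E'
from h import *
s=env.read_state();R=np.array(s["eef_rot"]);print({k:np.round(s[k],4).tolist() for k in("time_s","tool_pos","force","torque","opening")},"baryaw",np.degrees(np.arctan2(R[1,2],R[0,2]))+90)
print(np.round(s["q"],1))
E
python3 st.py
```

```text
{'time_s': 7.6, 'tool_pos': [0.5657, -0.2325, 0.0746], 'force': [0.6779, 0.166, 4.8167], 'torque': [-0.0651, -0.2529, -0.0289], 'opening': 0.0125} baryaw 66.24770520490766
[ 36.2  24.2 -22.4  98.8  10.5  59.  -13.6]
```

Call:
send_rows(
  deltas=[
    [[0, 0, 0], 2],
    [[0, 0, 0], 2],
    [[0, 0, 0], 2],
    [[0, 0, 0], 2],
    [[0, 0, 0], 2],
    [[0, 0, 0], 2],
    [[0, 0, 0], 2],
    [[0, 0, 0], 2],
    [[0, 0, 0], 2],
    [[0, 0, 0], 2],
    [[0, 0, 0], 2],
    [[0, 0, 0], 0],
  ],
)

```text
time_s: 9.1
tool_pos: [0.5657, -0.2325, 0.0746]
eef_rot: [[0.001, 0.717, 0.697], [-0.0, 0.697, -0.717], [-1.0, 0.0, 0.0]]
force: [0.4, 0.1, 5.7]
opening: 0.0125
```

```bash
python3 st.py
```

```text
{'time_s': 9.1, 'tool_pos': [0.5657, -0.2325, 0.0746], 'force': [0.4413, 0.1014, 5.7], 'torque': [-0.0146, -0.2221, -0.0029], 'opening': 0.0125} baryaw 44.21500893913035
[ 33.   23.7 -18.4  99.    8.5  58.7 -34.1]
```

Call:
send_rows(
  deltas=[
    [[0, 0, 0], 1.5],
    [[0, 0, 0], 1.5],
    [[0, 0, 0], 1.5],
    [[0, 0, 0], 1.5],
    [[0, 0, 0], 1.5],
    [[0, 0, 0], 1.5],
    [[0, 0, 0], 0],
  ],
)

```text
time_s: 9.98
tool_pos: [0.5657, -0.2325, 0.0746]
eef_rot: [[0.001, 0.817, 0.577], [-0.0, 0.577, -0.817], [-1.0, 0.0, 0.001]]
force: [0.4, -0.2, 6.3]
opening: 0.0131
```

```bash
python3 st.py
```

```text
{'time_s': 9.975, 'tool_pos': [0.5657, -0.2325, 0.0746], 'force': [0.4474, -0.2247, 6.3345], 'torque': [0.0089, -0.2282, -0.0099], 'opening': 0.0131} baryaw 35.22887589670166
[ 31.7  23.5 -16.8  99.    7.7  58.6 -42.5]
```

Call:
send_rows(
  deltas=[
    [[0, 0, 0], 1],
    [[0, 0, 0], 1],
    [[0, 0, 0], 1],
    [[0, 0, 0], 0],
  ],
)

```text
time_s: 10.48
tool_pos: [0.5657, -0.2326, 0.0747]
eef_rot: [[0.001, 0.846, 0.534], [-0.0, 0.534, -0.846], [-1.0, 0.0, 0.001]]
force: [0.2, -1.5, 6.2]
opening: 0.0132
```

```bash
python3 st.py
```

```text
{'time_s': 10.475, 'tool_pos': [0.5657, -0.2326, 0.0747], 'force': [0.2244, -1.4696, 6.1906], 'torque': [0.0079, -0.2072, 0.1574], 'opening': 0.0132} baryaw 32.24397819529735
[ 31.3  23.4 -16.2  99.1   7.5  58.6 -45.3]
```

Call:
send_rows(
  deltas=[
    [[0, 0, 0], 1],
    [[0, 0, 0], 1],
    [[0, 0, 0], 1],
    [[0, 0, 0], 0],
  ],
)

```text
time_s: 10.98
tool_pos: [0.5657, -0.2326, 0.0746]
eef_rot: [[0.001, 0.873, 0.488], [-0.0, 0.488, -0.873], [-1.0, 0.0, 0.0]]
force: [1.2, -1.1, 5.8]
opening: 0.013
```

```bash
python3 st.py
```

```text
{'time_s': 10.975, 'tool_pos': [0.5657, -0.2326, 0.0746], 'force': [1.1886, -1.0694, 5.7866], 'torque': [0.0369, -0.4808, 0.0268], 'opening': 0.013} baryaw 29.229839204372738
[ 30.9  23.4 -15.7  99.1   7.2  58.5 -48.1]
```

Call:
send_rows(
  deltas=[
    [[0, 0, 0], 1],
    [[0, 0, 0], 1],
    [[0, 0, 0], 1],
    [[0, 0, 0], 0],
  ],
)

```text
time_s: 11.48
tool_pos: [0.5657, -0.2326, 0.0747]
eef_rot: [[0.001, 0.897, 0.442], [-0.0, 0.442, -0.897], [-1.0, 0.0, 0.0]]
force: [0.5, -0.2, 4.7]
opening: 0.0133
```

```bash
python3 st.py
```

```text
{'time_s': 11.475, 'tool_pos': [0.5657, -0.2326, 0.0747], 'force': [0.4696, -0.2209, 4.7216], 'torque': [-0.0186, -0.4843, -0.0394], 'opening': 0.0133} baryaw 26.22096918078085
[ 30.5  23.3 -15.2  99.1   7.   58.5 -50.9]
```

Call:
send_rows(
  deltas=[
    [[0, 0, 0], 1],
    [[0, 0, 0], 1],
    [[0, 0, 0], 1],
    [[0, 0, 0], 0],
  ],
)

```text
time_s: 11.98
tool_pos: [0.5656, -0.2326, 0.0746]
eef_rot: [[0.001, 0.919, 0.394], [-0.0, 0.394, -0.919], [-1.0, 0.0, 0.0]]
force: [0.5, -0.4, 5.7]
opening: 0.013
```

```bash
python3 st.py
```

```text
{'time_s': 11.975, 'tool_pos': [0.5656, -0.2326, 0.0746], 'force': [0.4817, -0.4296, 5.7238], 'torque': [0.1379, -0.4232, -0.1], 'opening': 0.013} baryaw 23.212733630196013
[ 30.   23.2 -14.6  99.1   6.7  58.4 -53.8]
```

Call:
send_rows(
  deltas=[
    [[0, 0, 0], 1],
    [[0, 0, 0], 1],
    [[0, 0, 0], 1],
    [[0, 0, 0], 0],
  ],
)

```text
time_s: 12.48
tool_pos: [0.5657, -0.2326, 0.0746]
eef_rot: [[0.001, 0.938, 0.345], [-0.0, 0.345, -0.938], [-1.0, 0.001, 0.0]]
force: [-0.1, 0.2, 5.5]
opening: 0.0129
```

```bash
python3 st.py
python3 - <<'E'
from h import *
p,d=env.grab_frame("side"); cv2.imwrite("pics/s4.png",cv2.resize(p[204:364,172:372],(800,600)))
E
```

```text
{'time_s': 12.475, 'tool_pos': [0.5657, -0.2326, 0.0746], 'force': [-0.0832, 0.1525, 5.5092], 'torque': [-0.031, -0.2542, -0.1632], 'opening': 0.0129} baryaw 20.207644724560524
[ 29.6  23.2 -14.1  99.1   6.5  58.4 -56.6]
```

View pics/s4.png

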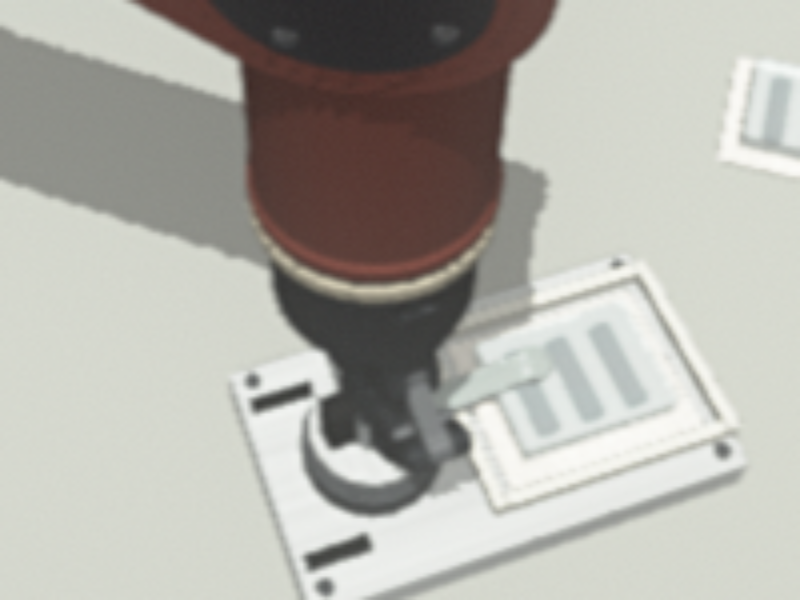

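The finger now lies over the pack, with its tip at about (540,365) in the zoomed picture. The z-torque changed sign, so the hump has been passed. I'll turn the last bit into the notch.

Call:
send_rows(
  deltas=[
    [[0, 0, 0], 1],
    [[0, 0, 0], 1],
    [[0, 0, 0], 1],
    [[0, 0, 0], 0],
    [[0, 0, 0], 0],
  ],
)

```text
time_s: 13.15
tool_pos: [0.5658, -0.2326, 0.0746]
eef_rot: [[0.001, 0.955, 0.296], [-0.0, 0.296, -0.955], [-1.0, 0.001, 0.0]]
force: [1.4, 0.5, 5.1]
opening: 0.0132
```

```bash
python3 st.py
python3 - <<'E'
from h import *
p,d=env.grab_frame("side"); cv2.imwrite("pics/s5.png",cv2.resize(p[264:344,232:332],(800,600)))
E
```

```text
{'time_s': 13.15, 'tool_pos': [0.5658, -0.2326, 0.0746], 'force': [1.3656, 0.4694, 5.0644], 'torque': [0.0126, -0.3615, -0.0385], 'opening': 0.0132} baryaw 17.234671916355325
[ 29.2  23.2 -13.6  99.2   6.2  58.4 -59.4]
```

View pics/s5.png

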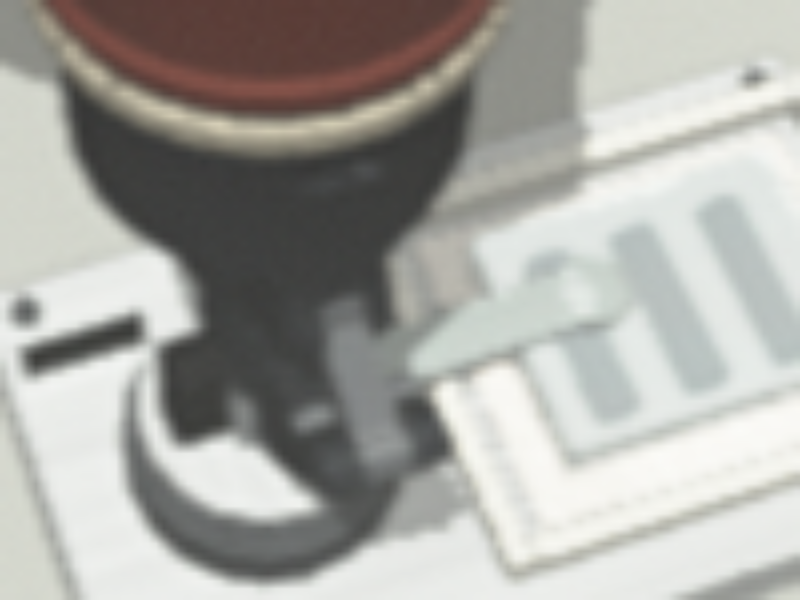

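Call:
send_rows(
  deltas=[
    [[0, 0, 0], 1],
    [[0, 0, 0], 0],
    [[0, 0, 0], 0],
  ],
)

```text
time_s: 13.58
tool_pos: [0.5658, -0.2325, 0.0746]
eef_rot: [[0.001, 0.96, 0.28], [-0.0, 0.28, -0.96], [-1.0, 0.001, 0.0]]
force: [0.5, -0.8, 4.8]
opening: 0.0129
```

```bash
python3 st.py
python3 - <<'E'
from h import *
t=ray("side",305.8,302.7,.054);d=t[:2]-[.5657,-.2326];print(t,np.hypot(*d),np.degrees(np.arctan2(d[1],d[0])))
E
```

```text
{'time_s': 13.575, 'tool_pos': [0.5658, -0.2325, 0.0746], 'force': [0.5386, -0.8159, 4.7903], 'torque': [-0.0222, -0.3507, 0.0551], 'opening': 0.0129} baryaw 16.255896168200778
[ 29.   23.1 -13.4  99.2   6.1  58.4 -60.3]
[ 0.64379543 -0.20857588  0.054     ] 0.0817071263210905 17.09921358230273
```

Call:
send_rows(
  deltas=[
    [[0, 0, 0], 0],
    [[0, 0, 0], 0],
    [[0, 0, 0], 0],
    [[0, 0, 0], 0],
    [[0, 0, 0], 0],
    [[0, 0, 0], 0],
    [[0, 0, 0], 0],
    [[0, 0, 0], 0],
  ],
  hand=-0.3,
)

```text
time_s: 14.58
tool_pos: [0.5655, -0.2325, 0.0743]
eef_rot: [[0.0, 0.96, 0.28], [0.0, 0.28, -0.96], [-1.0, 0.0, 0.0]]
force: [-0.1, -0.9, -0.2]
opening: 0.0554
```

Call:
send_rows(
  deltas=[
    [[-1, 0, 0], 0],
    [[-1.5, 0, 0], 0],
    [[-2, 0, 0], 0],
    [[-3, 0, 0], 0],
    [[-3, 0, 0], 0],
    [[-3, 0, 0], 0],
    [[-3, 0, 0], 0],
    [[0, -3, 0], 0],
    [[0, -4, 0], 0],
    [[0, -4, 0], 0],
    [[0, -4, 0], 0],
    [[0, 0, 0], 0],
  ],
)

```text
time_s: 16.08
tool_pos: [0.4192, -0.276, 0.2412]
eef_rot: [[0.001, 0.961, 0.276], [-0.002, 0.276, -0.961], [-1.0, 0.001, 0.002]]
force: [0.2, 0.6, -0.2]
opening: 0.0556
```

```bash
python3 st.py
python3 - <<'E'
from h import *
for n in("side","top"):
    p,d=env.grab_frame(n); np.save(n+"6.npy",d);cv2.imwrite(f"pics/{n}6.png",p)
E
```

```text
{'time_s': 16.075, 'tool_pos': [0.4192, -0.276, 0.2412], 'force': [0.2301, 0.5669, -0.2329], 'torque': [0.0209, 0.0379, -0.051], 'opening': 0.0556} baryaw 16.02476623191248
[ 38.3   2.3 -10.3 103.6   0.5  74.1 -46.1]
```

View pics/side6.png

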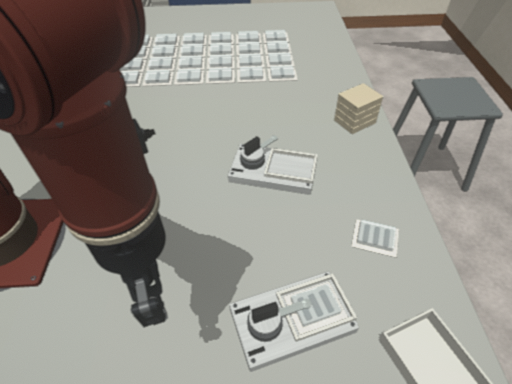

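View pics/top6.png

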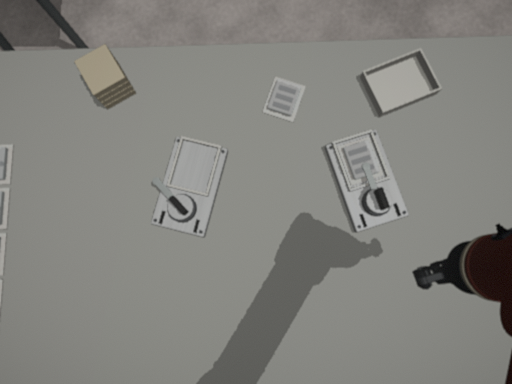

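Run:
```python
from h import *
for n in("top","side"):
    P=cloud(n,np.load(f"{n}6.npy"))
    t=P[(abs(P[...,0]-.565)<.05)&(abs(P[...,1]+.232)<.05)&(P[...,2]>.085)&(P[...,2]<.11)]
    print(n,len(t),cv2.minAreaRect((t[:,:2]*1000).astype(np.float32)))
a=cv2.resize(cv2.imread("pics/top6.png")[120:240,315:415],(500,600),interpolation=cv2.INTER_CUBIC);cv2.imwrite("pics/tz6.png",a)
```

```text
top 163 ((565.3283081054688, -231.8711395263672), (46.003623962402344, 14.781129837036133), 16.357852935791016)
side 258 ((566.6585693359375, -233.70639038085938), (45.74340057373047, 14.240850448608398), 16.177644729614258)
```

View pics/tz6.png

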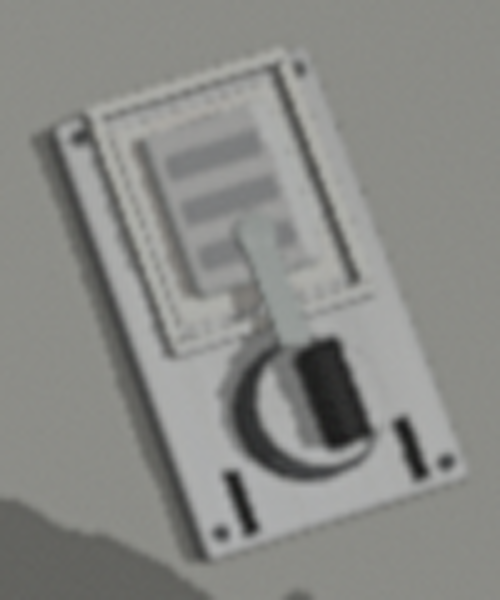

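The bar sits at a yaw of 16.2–16.4° and the jig axis at about 16°, so the finger points straight across the pack. The pack is still in its nest and the empty jig looks unchanged.

```bash
python3 -c "
from bench import env
print(env.job_done())"
```

```text
the job is handed in; nothing more can be done
None
```

The loaded jig's knob is in its notch, with the steel finger pointing straight across the pack, and the job is handed in. I gripped the knob's bar and turned it slowly clockwise by about 70°. I then opened the gripper and pulled the arm well clear, with the robot clock at about 16 s.

- **Hump and notch:** The torque about the vertical axis rose to about +0.16 N m at 32° bar yaw, then fell to about −0.16 N m at 20°. That is the knob riding over the hump and being drawn into the notch. It was near zero at the end.
- **Finger direction:** After release, the two cameras put the bar at 16.4° and 16.2°. The jig axis measured about 15–17° from its nest edges, so they agree to within about a degree.
- **Pack and empty jig:** In the last pictures the pack still lies in its nest, and the empty jig's knob looks unchanged. I compared these by eye only.
- **Forces:** The wrist force stayed under about 7 N in every reading. While gripping there was a steady upward force of about 5 N, which went to zero when I let go.

No check failed. The two cameras differed by about 2 mm on the knob's position, which is within the stated calibration.

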